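# Pour the brass nipples from a tilting parts carousel

## Task

Turn the blue drum of the parts carousel by the knob on top until the bay with the two brass nipples squarely faces the spout, then swing the carousel by its red handle all the way forward so that both nipples slide down the spout into the yellow tray, and lower it back level onto its rest and let go. The tray stays standing under the spout, every other part stays in the drum, and the things lying about on the bench are left alone.

Things in the scene. Friction and masses are not known exactly. Their poses are not given: they have to be found in the camera images.
- drum (a joint): turn of the blue drum in its aluminium housing about its spindle, rad, positive counter-clockwise seen from above; at 0 a divider stands at the middle of the spout, and bay k squarely faces the spout at -pi/4 - k pi/2 (plus any full turns). It starts near 0, turns freely either way to +-7 and stays where it is left (friction about 0.1 N m)
- cradle (a joint): tilt of the housing (with drum, spout, handle) about its level trunnions, rad; 0 = level, on its rear rest bar, 0.908 = fully forward on its front stop, spout 52 degrees down. About 1.2 kg and the parts, a little heavier at the handle's side, stiff hinge (0.2 N m): 1 to 4 N on the handle move it; do not count on it to stay up by itself
- tilt_axis (a point): centre of the trunnion axis of the grey stand fixed on the bench, 185 above the bench. Axes: x along the trunnion axis, -y the side to which the spout pours, +y the handle's side, z up. Base plate 300 (x) by 340, 8 thick; cheek plates 136 either side reach 20 above the axis. (A tall fixed carton fills the bench left of world y = 0.49 m, x = 0.45 to 0.87 m.)
- knob_grip (a point): centre of the black fluted round knob (45 diameter, 35 high) on top of the drum's spindle, 53 above the trunnion axis; z up along the spindle; turns with the drum. The knob's underside is 18 above the dividers and 1 above the rim of the housing, whose wall stands 113 from the spindle
- handle_grip (a point): middle of the red flat handle at the back of the housing: 46 wide (x), 14 thick (y), 66 long (z); frame: x parallel to the trunnion axis, z up along the handle to its free end, 25 above this point; it leans outwards, 35 degrees from vertical at rest, 17 degrees the other way when fully tipped. The point swings on an arc of about 174 radius round the trunnion axis
- drum_centre (a point): centre of the drum's bay floor, 15 below the trunnion axis along the spindle; z up along the spindle. The drum is 218 in diameter with four open-fronted bays of 90 degrees between 3 thick, 32 high dividers; a part in its bay lies within 110 of this point
- spout_ref (a point): point fixed in the housing at bay floor level, 70 from the spindle towards the middle of the spout: a bay squarely faces the spout when its bay point comes here. The wall round the drum is 49 high over the bay floor; its one opening, at the spout, is 78 wide; the spout reaches 35 further out
- bay_0 (a point): middle of the floor of drum bay 0, 70 from the spindle; turns with the drum; bays 0 to 3 follow counter-clockwise seen from above. Which parts lie in which bay changes; each kind has a bay of its own
- bay_1 (a point): middle of the floor of drum bay 1, 70 from the spindle; turns with the drum; bays 0 to 3 follow counter-clockwise seen from above. Which parts lie in which bay changes; each kind has a bay of its own
- bay_2 (a point): middle of the floor of drum bay 2, 70 from the spindle; turns with the drum; bays 0 to 3 follow counter-clockwise seen from above. Which parts lie in which bay changes; each kind has a bay of its own
- bay_3 (a point): middle of the floor of drum bay 3, 70 from the spindle; turns with the drum; bays 0 to 3 follow counter-clockwise seen from above. Which parts lie in which bay changes; each kind has a bay of its own
- tray_in (a point): centre of the inner floor of the loose yellow catch tray, 130 x 126 outside, 40 high, walls 3, standing on the stand's base under the spout; z up
- grease_tin: yellow grease tin with grey lid, 70 diameter, 46 high, a bystander; origin centre of underside
- pliers: red-handled pliers, 176 long, a bystander; origin centre of underside
- screw_jar: white plastic jar with a red screw lid, 63 diameter, 87 high, a bystander; origin centre of underside
- nipple_a: brass double nipple, hexagon in the middle, 46 long, 27 across the hexagon, 24 high, 60 g; one of two in their bay; origin in the centre of its underside as it first lies
- nipple_b: brass double nipple, hexagon in the middle, 46 long, 27 across the hexagon, 24 high, 60 g; one of two in their bay; origin in the centre of its underside as it first lies
- plug_a: light grey hexagon pipe plug, 25 across and 24 high, 50 g; one of two in their bay; origin in the centre of its underside as it first lies
- plug_b: light grey hexagon pipe plug, 25 across and 24 high, 50 g; one of two in their bay; origin in the centre of its underside as it first lies
- bearing_a: steel ball bearing, 40 diameter, 12 thick, 110 g; the only one; origin in the centre of its underside as it first lies
- bolt_a: steel hexagon bolt with a nut on it, 57 long, 18 across, 75 g; one of two in their bay; origin in the centre of its underside as it first lies
- bolt_b: steel hexagon bolt with a nut on it, 57 long, 18 across, 75 g; one of two in their bay; origin in the centre of its underside as it first lies

How it is judged:
On the way, in this order (a step that is already met when the one before it is completed fails the run):
1. the carousel is level and the drum stands still with the nipples in it, their bay facing the spout (bay middle within 15 degrees of the spout's middle) (((distance between bay_0 and spout_ref below 0.018 m and distance between each of nipple_a, nipple_b and bay_0 below 0.065 m) or (distance between bay_1 and spout_ref below 0.018 m and distance between each of nipple_a, nipple_b and bay_1 below 0.065 m) or (distance between bay_2 and spout_ref below 0.018 m and distance between each of nipple_a, nipple_b and bay_2 below 0.065 m) or (distance between bay_3 and spout_ref below 0.018 m and distance between each of nipple_a, nipple_b and bay_3 below 0.065 m)) and value of joint cradle below 0.15 rad and velocity of joint drum between -0.1 and 0.1 rad/s), for 0.2 s.
2. the carousel is tipped forward (tilt over 0.7 rad) (value of joint cradle above 0.7 rad), for 0.1 s.
At the end, for the whole second after the job is handed in: Both nipples lie at rest in the upright tray, which still stands under the spout (centre within 160 mm of the trunnion axis centre); carousel level on its rest (tilt under 0.07 rad, still); plugs, bearing and bolts in the drum (within 125 mm of the centre of its floor) (x of nipple_a in the frame of tray_in between -0.063 and 0.063 m and y of nipple_a in the frame of tray_in between -0.061 and 0.061 m and z of nipple_a in the frame of tray_in between -0.005 and 0.045 m and linear speed of each of nipple_a, nipple_b below 0.03 m/s and x of nipple_b in the frame of tray_in between -0.063 and 0.063 m and y of nipple_b in the frame of tray_in between -0.061 and 0.061 m and z of nipple_b in the frame of tray_in between -0.005 and 0.045 m and distance between each of plug_a, plug_b, bearing_a, bolt_a, bolt_b and drum_centre below 0.125 m and value of joint cradle below 0.07 rad and velocity of joint cradle below 0.05 rad/s and angle between tray_in's own z axis and vertical below 0.1 rad and horizontal distance between tray_in and tilt_axis below 0.16 m); the robot touches nothing.
It fails at once if a plug, bearing or bolt leaves the drum (distance between any of plug_a, plug_b, bearing_a, bolt_a, bolt_b and drum_centre above 0.14 m).
It fails at once if a bystander on the bench is moved by more than 30 mm (distance of any of grease_tin, pliers, screw_jar from where it was at the start of the episode above 0.03 m).
It also fails if it takes over 67 s, if anything falls off the work surface, if the arm or the gripper's body presses on something with over 40 N, if the wrist force passes 120 N, or if a joint passes its speed limit or range.

## Robot

A 6-joint arm with a two-finger parallel gripper is mounted at the origin on a cart in front of the work surface, level with it; the furniture and walls round the work are solid. World frame = base frame: x ahead of the robot, y to its left, z up, the work surface at z = 0. Lengths are in m, angles in rad, forces in N, time in s.
With the tool pointing down it reaches from about 0.3 to 0.75 m from the base axis. Payload 8.5 kg.
Tool frame: the origin (TCP) lies on the centre line of the jaws, within the pads' length; the fingertips stand 17 mm ahead of it and the grasp point (between the pads) lies 2 mm behind it; z points along the fingers, x is the direction in which the jaws open and shut, and the axes are right-handed (so a half turn about z gives the same grasp; the last joint's range is limited). The gripper opens to 88 mm and grips with 3 to 60 N. Pads are 18 mm wide; open, the fingers measure 123 mm over their backs; the gripper's body (75 mm by 187 mm) begins 45 mm behind the grasp point.
Start: joints at [-1.41, 0.381, 1.297, -0, 1.464, -0.215], TCP at [0.202, -0.512, 0.256] pointing down, gripper open.
Joint ranges: [-3.11, 3.11], [-0.89, 2.33], [0.22, 2.48], [-1.42, 4.56], [0.17, 2.85], [-2.88, 2.88]. Speed limits (rad/s): [2.39, 2.39, 3.14, 3.14, 3.14, 3.14].

## Interface

Orientations are given as [roll, pitch, yaw] about the fixed x, y, z axes, in that order (R = Rz(yaw) Ry(pitch) Rx(roll)).
In Python, from station import arm gives the robot as it stands.
- The arm moves only by the tool send_rows, never from a script. Its argument "steps" is a list of rows, each an object of numbers: "dx", "dy", "dz": the shift along the world's x, y, z in cm; "ax", "ay", "az": the turn, a rotation vector about the world's x, y, z in degrees; "grip": the gripper's target within -1 to 1 (fully open at 1, half-way at 0, shut at -1). In form: [{"dx": .., "dy": .., "dz": .., "ax": .., "ay": .., "az": .., "grip": ..}, ...]. A call has 1 to 10 rows; each row shifts and turns the commanded pose from where the row before left it; what a row does not reach is not made up. A row lasts 1/10 s, in which the tool goes at most 50 mm and 8.59 degrees, less where a joint would pass 70% of its speed; a pose out of reach is approached as far as the arm can. A call with a gripper value outside its range is refused whole. The fingers move at their own pace and stop on an object; "grip_force" is the grip in N (left out, the last holds). Time passes only in rows, so rows that do not move let the fingers close. It gives the time, the measured TCP pose, the force and the opening at its end, in the units of the state.
- arm.observe(): the state, without advancing time (a new reading comes with each control period).
- arm.read_camera(name): name is "scene" or "top" or "wrist"; returns the picture (480x640x3 uint8, red, green, blue); there is no depth.
- arm.camera_params(name): a dict with "mtx" (3x3 intrinsics, pixels), "position" and "rotation" of the camera in the world; the wrist camera has in their place "T_tool_cam" (4x4, takes a point from camera to tool coordinates, whose origin is the TCP and whose axes are the tool frame's). Camera axes: x right, y up, looking along -z (the intrinsics and any distortion apply to the point x, -y, -z); pixel columns grow to the right and rows downward; lengths in m; the calibration is good to about 2 mm. A picture is of the moment at which its call begins: read the wrist's pose just before it. camera_params takes no time and is no camera call.
- arm.hand_in(): hands the job in, once; it reports no verdict.
The state is a dict: "t": time; "joint_pos": joint angles; "joint_vel": joint speeds; "effort": joint torques, N m; "tool_pos": TCP position; "orientation": TCP orientation; "force": force on the tool from outside, world axes, zero at the start; "wrist_torque": the same for the moment, N m; "opening": finger opening in m.
Only numpy, scipy, OpenCV 4.12 (cv2) and the standard library are available. Lean on these libraries where they do the work, as an engineer would, in place of code of your own. Each camera call takes 0.05 s, during which the arm holds its last target. There are 200 camera calls.

## Working session

There is one attempt and no reset: what is moved stays moved. The work goes in short steps, Python scripts to look and compute and a tool call to move; the robot and the scene stay as the last step left them, time stands still between calls to the robot, and variables do not carry over. Pictures are saved under pics/ and viewed, about 8 in all and at most 12, crops included, and the job is handed in when it is done.

Besides the shell and the picture viewer there is one more tool, called after "Emit:" by a JSON object that holds its "fn" and its "kwargs", one argument or row to a line. send_rows: Moves the arm, as the interface text tells. Its arguments: {"type":"object","properties":{"steps":{"type":"array","items":{"type":"object","properties":{"dx":{"type":"number"},"dy":{"type":"number"},"dz":{"type":"number"},"ax":{"type":"number"},"ay":{"type":"number"},"az":{"type":"number"},"grip":{"type":"number"}}}},"grip_force":{"type":"number"}},"required":["steps"]}

```bash
mkdir -p pics; ls
python3 - <<'E'
from station import arm
import cv2,numpy as np
for n in ("scene","top"):
    im=arm.read_camera(n); cv2.imwrite(f"pics/{n}0.png",im[:,:,::-1])
    p=arm.camera_params(n); print(n,{k:np.round(v,4).tolist() if not isinstance(v,str) else v for k,v in p.items()})
print(arm.camera_params("wrist")); print(arm.observe())
E
```

```text
pics
scene {'mtx': [[499.2806, 0.0, 328.9285], [0.0, 499.2806, 241.2455], [0.0, 0.0, 1.0]], 'position': [-0.4837, 0.7445, 0.7431], 'rotation': [1.1373, -0.0102, -2.2203]}
top {'mtx': [[435.0039, 0.0, 323.6413], [0.0, 435.0039, 234.8144], [0.0, 0.0, 1.0]], 'position': [0.4234, -0.0107, 1.3136], 'rotation': [0.0838, -0.0194, -1.561]}
{'mtx': array([[416.03837906,   0.        , 316.00484675],
       [  0.        , 416.03837906, 240.10607453],
       [  0.        ,   0.        ,   1.        ]]), 'T_tool_cam': array([[ 9.99999777e-01,  5.76306735e-04, -3.38016974e-04,
         8.79811673e-06],
       [ 4.47513188e-04, -9.53427341e-01, -3.01622455e-01,
        -7.95916152e-02],
       [-4.96101677e-04,  3.01622237e-01, -9.53427386e-01,
        -1.28655210e-01],
       [ 0.00000000e+00,  0.00000000e+00,  0.00000000e+00,
         1.00000000e+00]])}
{'t': 0.1, 'joint_pos': array([-1.41028635e+00,  3.81129846e-01,  1.29816176e+00,  1.59703812e-06,
        1.46359166e+00, -2.15263811e-01]), 'joint_vel': array([ 0.00161361, -0.00030431, -0.00423816,  0.00097117,  0.00137133,
       -0.00032113]), 'effort': array([ 3.51237672e-03, -4.38652682e+01, -2.24910575e+01,  7.14475522e-02,
        3.41928320e-02, -6.25480152e-05]), 'tool_pos': array([ 0.20182514, -0.51138562,  0.25520667]), 'orientation': array([-3.14131542e+00,  1.26049142e-03, -1.19502254e+00]), 'force': array([ 0.61296051, -0.69458755,  0.36552314]), 'wrist_torque': array([-0.02332036, -0.00264288,  0.05052328]), 'opening': 0.08816320284355958}
```

View pics/top0.png

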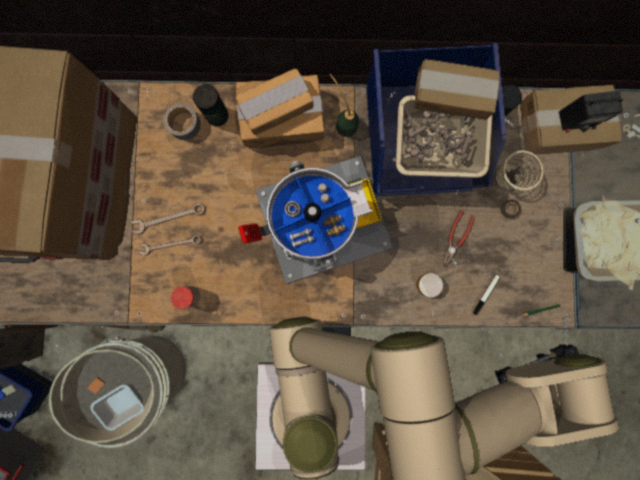

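View pics/scene0.png

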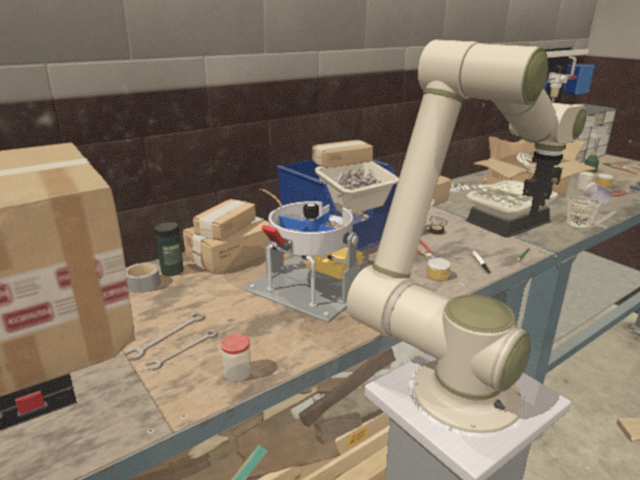

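```bash
cat > h.py <<'E'
import numpy as np,cv2
from scipy.spatial.transform import Rotation as Ro
from station import arm
def cam(n,st=None):
    p=arm.camera_params(n)
    if n=="wrist":
        st=st or arm.observe(); T=np.eye(4); T[:3,:3]=Ro.from_euler('xyz',st['orientation']).as_matrix(); T[:3,3]=st['tool_pos']
        T=T@p['T_tool_cam']; return p['mtx'],T[:3,:3],T[:3,3]
    return p['mtx'],Ro.from_euler('xyz',p['rotation']).as_matrix(),np.array(p['position'])
def ray(c,u,v):
    K,R,o=c; d=np.linalg.solve(K,[u,v,1.]); return o,R@(d*[1,-1,-1])
def onz(c,u,v,z):
    o,d=ray(c,u,v); return o+d*(z-o[2])/d[2]
def proj(c,P):
    K,R,o=c; q=R.T@(np.array(P)-o)*[1,-1,-1]; q=K@q; return q[:2]/q[2]
E
python3 - <<'E'
from h import *
im=cv2.imread("pics/top0.png"); cr=im[145:290,225:405]
cv2.imwrite("pics/top0c.png",cv2.resize(cr,None,fx=4,fy=4,interpolation=cv2.INTER_CUBIC))
E
```

```text
(no output)
```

View pics/top0c.png

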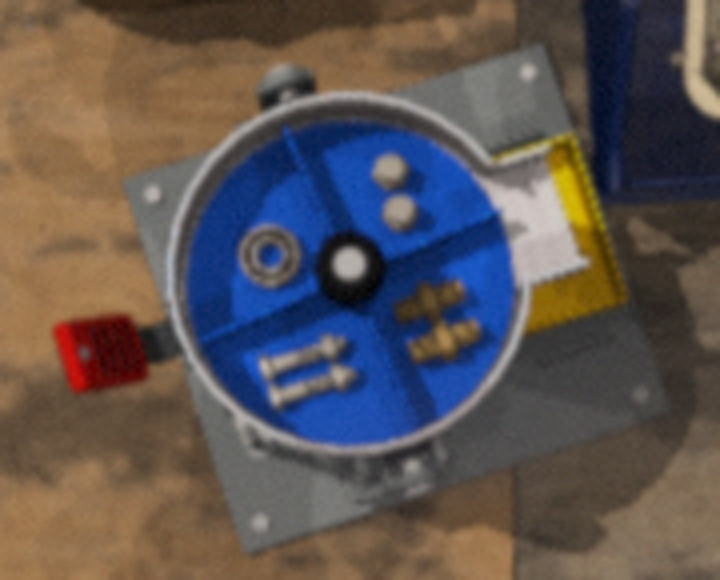

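Run:
```python
from h import *
c=cam("top"); f=lambda u,v,z:onz(c,225+(u+.5)/4-.5,145+(v+.5)/4-.5,z)
P=np.array([f(*q,0.008) for q in [(540,45),(665,405),(248,552),(125,183)]]); print(P.round(4)); print("centre",P.mean(0))
for i in range(4):
    d=P[(i+1)%4]-P[i]; print(np.linalg.norm(d[:2]).round(4),np.degrees(np.arctan2(d[1],d[0])).round(1))
print("knob top",f(350,263,.2555)); print("knob top .2495+", f(350,263,.2525))
# divider ends z = .170+.032=.202
a=f(500,212,.202);b=f(205,343,.202);e=f(288,130,.202);g=f(430,415,.202)
for p,q in((a,b),(e,g)): print(np.degrees(np.arctan2(*(p-q)[1::-1])), (p+q)/2)
# handle top corners
for q in [(55,325),(105,315),(147,385),(75,392),(85,353)]: print(f(*q,.24))
# bystanders
for n,u,v,z in [("jar",182,297,.087),("tin",430,285,.046),("pl",455,240,.01)]: print(n,onz(c,u,v,z))
# scene: knob and handle
s=cam("scene"); 
# drum rim ellipse fit
```

```text
[[ 0.7773 -0.1428  0.008 ]
 [ 0.5022 -0.238   0.008 ]
 [ 0.3891  0.074   0.008 ]
 [ 0.6661  0.1717  0.008 ]]
centre [ 0.58368395 -0.03374418  0.008     ]
0.2911 -160.9
0.3319 109.9
0.2937 19.4
0.3336 -70.5
knob top [ 0.57230326 -0.00147457  0.2555    ]
knob top .2495+ [ 0.57272553 -0.00144848  0.2525    ]
-65.18460194772119 [ 0.57065758 -0.00318608  0.202     ]
26.97475319449381 [ 0.57430273 -0.0065884   0.202     ]
[0.53357152 0.18043285 0.24      ]
[0.5401535 0.1497772 0.24     ]
[0.4970435  0.12291868 0.24      ]
[0.49222758 0.16707    0.24      ]
[0.51641653 0.16152538 0.24      ]
jar [0.34876783 0.35857228 0.087     ]
tin [ 0.3871163  -0.34520861  0.046     ]
pl [ 0.52198847 -0.43209902  0.01      ]
```

Emit:
{"fn": "send_rows", "kwargs": {
  "steps": [
    {"dz": 4.5},
    {"dz": 5,"dx": 0.5},
    {"dx": 2.5,"dy": 3.5,"dz": 1.5},
    {"dx": 2.6,"dy": 3.8},
    {"dx": 2.6,"dy": 3.8},
    {"dx": 2.6,"dy": 3.8},
    {"dx": 2.6,"dy": 3.8},
    {"dx": 2.6,"dy": 3.8},
    {"dx": 2.6,"dy": 3.8},
    {"dx": 2.6,"dy": 3.8}
  ]
}}

```text
invalid input
```

Emit:
{"fn": "send_rows", "kwargs": {
  "steps": [
    {"dx": 2.6,"dy": 3.8,"dz": 1.0},
    {"dx": 2.6,"dy": 3.8,"dz": 1.0},
    {"dx": 2.6,"dy": 3.8,"dz": 0.5},
    {"dx": 2.6,"dy": 3.8,"dz": 0.5},
    {"dx": 2.6,"dy": 3.6},
    {"dx": 2.6,"dy": 2.6},
    {"dx": 1.2,"dy": 1.6},
    {}
  ]
}}

```text
invalid input
```

Run:
```python
from h import *
st=arm.observe(); im=arm.read_camera("wrist"); cv2.imwrite("pics/w1.png",im[:,:,::-1])
import pickle; pickle.dump(st,open("w1.pkl","wb")); print(st['t'],st['tool_pos'],st['orientation'],st['joint_pos'])
```

```text
0.1 [ 0.20182514 -0.51138562  0.25520667] [-3.14131542e+00  1.26049142e-03 -1.19502254e+00] [-1.41028635e+00  3.81129846e-01  1.29816176e+00  1.59703812e-06
  1.46359166e+00 -2.15263811e-01]
```

View pics/w1.png

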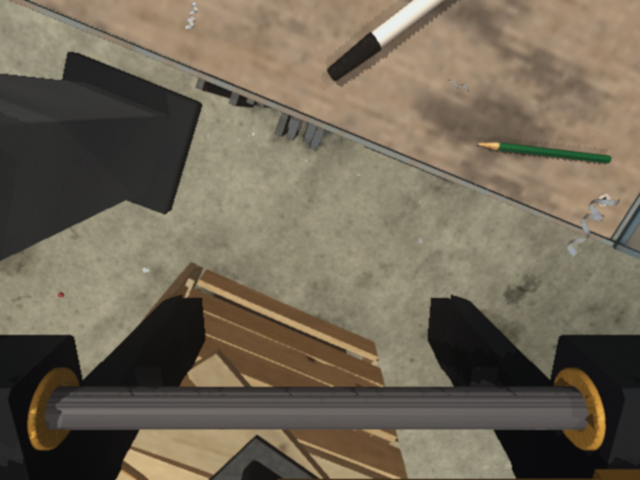

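The rows were refused, so the arm did not move. This picture shows only the floor and the bench edge. I'll fill in every field.

Emit:
{"fn": "send_rows", "kwargs": {
  "steps": [
    {"dx": 0,"dy": 0,"dz": 4.5,"ax": 0,"ay": 0,"az": 0,"grip": 1},
    {"dx": 0.5,"dy": 0,"dz": 4.5,"ax": 0,"ay": 0,"az": 0,"grip": 1},
    {"dx": 2.5,"dy": 3.5,"dz": 1.5,"ax": 0,"ay": 0,"az": 0,"grip": 1},
    {"dx": 2.6,"dy": 3.8,"dz": 0,"ax": 0,"ay": 0,"az": 0,"grip": 1},
    {"dx": 2.6,"dy": 3.8,"dz": 0,"ax": 0,"ay": 0,"az": 0,"grip": 1},
    {"dx": 2.6,"dy": 3.8,"dz": 0,"ax": 0,"ay": 0,"az": 0,"grip": 1},
    {"dx": 2.6,"dy": 3.8,"dz": 0,"ax": 0,"ay": 0,"az": 0,"grip": 1},
    {"dx": 2.6,"dy": 3.8,"dz": 0,"ax": 0,"ay": 0,"az": 0,"grip": 1},
    {"dx": 2.6,"dy": 3.8,"dz": 0,"ax": 0,"ay": 0,"az": 0,"grip": 1},
    {"dx": 2.6,"dy": 3.8,"dz": 0,"ax": 0,"ay": 0,"az": 0,"grip": 1}
  ]
}}

```text
t: 1.15
tool_pos: [0.4145, -0.2088, 0.3607]
orientation: [3.142, 0.0, -1.195]
force: [0.2, -0.1, -0.5]
opening: 0.0882
```

Emit:
{"fn": "send_rows", "kwargs": {
  "steps": [
    {"dx": 2.6,"dy": 3.5,"dz": 1,"ax": 0,"ay": 0,"az": 0,"grip": 1},
    {"dx": 2.6,"dy": 3.5,"dz": 1,"ax": 0,"ay": 0,"az": 0,"grip": 1},
    {"dx": 2.6,"dy": 3.5,"dz": 1,"ax": 0,"ay": 0,"az": 0,"grip": 1},
    {"dx": 2.6,"dy": 3.5,"dz": 1,"ax": 0,"ay": 0,"az": 0,"grip": 1},
    {"dx": 2.6,"dy": 3.5,"dz": 0,"ax": 0,"ay": 0,"az": 0,"grip": 1},
    {"dx": 2,"dy": 2.3,"dz": 0,"ax": 0,"ay": 0,"az": 0,"grip": 1},
    {"dx": 0,"dy": 0,"dz": 0,"ax": 0,"ay": 0,"az": 0,"grip": 1},
    {"dx": 0,"dy": 0,"dz": 0,"ax": 0,"ay": 0,"az": 0,"grip": 1}
  ]
}}

```text
t: 1.95
tool_pos: [0.5638, -0.0124, 0.4002]
orientation: [3.141, 0.0, -1.194]
force: [-0.2, -0.7, -0.0]
opening: 0.088
```

Run:
```python
from h import *
st=arm.observe(); im=arm.read_camera("wrist"); cv2.imwrite("pics/w2.png",im[:,:,::-1])
import pickle; pickle.dump(st,open("w2.pkl","wb")); print(st['t'],st['tool_pos'],st['orientation'],st['joint_pos'])
```

```text
1.95 [ 0.56384649 -0.01242703  0.40021401] [ 3.14050381e+00  4.15420793e-04 -1.19398479e+00] [-2.31794000e-01  3.54178698e-01  9.32602612e-01 -2.93541507e-04
  1.85594218e+00  9.62108149e-01]
```

View pics/w2.png

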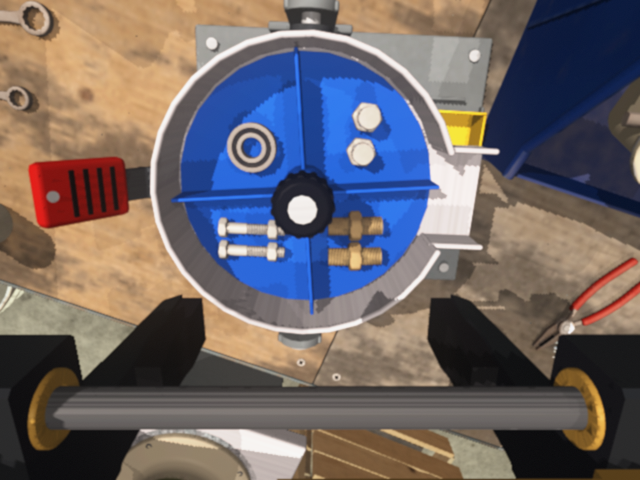

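```bash
cat > fit.py <<'E'
from h import *
import pickle
from scipy.optimize import least_squares
st=pickle.load(open("w2.pkl","rb")); W=cam("wrist",st); T=cam("top")
tc=lambda u,v:(225+(u+.5)/4-.5,145+(v+.5)/4-.5)
obs=[]  # cam, pixel, local fn
def model(p):
    x0,y0,yaw,e,dr=p
    R=Ro.from_euler('z',yaw).as_matrix(); C=np.array([x0,y0,.185])
    L=lambda *q:C+R@np.array(q)
    g=np.array([0,.174*np.cos(e),.174*np.sin(e)]); a=np.radians(35); hz=np.array([0,np.sin(a),np.cos(a)]); n=np.array([0,-np.cos(a),np.sin(a)])
    H=lambda sx,l:L(*(g+hz*l+n*.007+np.array([sx*.023,0,0])))
    r=[]
    add=lambda c,P,uv,w=1:r.extend(w*(proj(c,P)-uv))
    add(W,L(0,0,.0705),(302,208)); add(T,L(0,0,.0705),tc(350,263),.5)
    for s,l,uv in[(1,.025,(30,163)),(-1,.025,(38,227)),(1,-.041,(125,157)),(-1,-.041,(129,214))]: add(W,H(s,l),uv)
    for k,uv in enumerate([(437,186),(296,48),(180,199),(313,312)]):
        b=-np.pi/2+dr+k*np.pi/2; q=proj(W,L(.109*np.cos(b),.109*np.sin(b),.017)); o=proj(W,L(0,0,.017)); d=(q-o)/np.linalg.norm(q-o); v=np.array(uv)-o
        r.append(d[0]*v[1]-d[1]*v[0])
    pl=[(212,45),(475,56)]
    return np.array(r)
if __name__=="__main__":
    s=least_squares(model,[.572,-.001,.34,.3,.1],loss='soft_l1'); print(s.x.round(4),np.degrees(s.x[2:]).round(2)); print(s.fun.round(1))
    x0,y0,yaw,e,dr=s.x; R=Ro.from_euler('z',yaw).as_matrix()
    print("grip",np.array([x0,y0,.185])+R@[0,.174*np.cos(e),.174*np.sin(e)])
    C=np.array([x0,y0,.185])
    for h in(0.005,.034): 
        for w in(.039,-.039): print(h,w,proj(W,C+R@[w,-.148,-.015+h]))
E
python3 fit.py
```

```text
[0.5748 0.002  0.3264 0.3036 0.1016] [18.7  17.39  5.82]
[-0.   0.2 -0.7 -0.5 -1.3 -1.2  1.6  4.1  0.6 -1.5  1.8  0.2  0.   0.7
  0.1 -1.6]
grip [0.52152009 0.15924906 0.23701168]
0.005 0.039 [484.20246861 149.14378478]
0.005 -0.039 [469.13390103 238.26354917]
0.034 0.039 [498.75781256 152.70427464]
0.034 -0.039 [481.47472273 248.75993128]
```

Emit:
{"fn": "send_rows", "kwargs": {
  "grip_force": 20,
  "steps": [
    {"dx": 1.1,"dy": 1.4,"dz": -3,"ax": 0,"ay": 0,"az": 0,"grip": 1},
    {"dx": 0,"dy": 0,"dz": -4,"ax": 0,"ay": 0,"az": 0,"grip": 1},
    {"dx": 0,"dy": 0,"dz": -4,"ax": 0,"ay": 0,"az": 0,"grip": 1},
    {"dx": 0,"dy": 0,"dz": -3,"ax": 0,"ay": 0,"az": 0,"grip": 0.5},
    {"dx": 0,"dy": 0,"dz": -1.9,"ax": 0,"ay": 0,"az": 0,"grip": 0.3},
    {"dx": 0,"dy": 0,"dz": 0,"ax": 0,"ay": 0,"az": 0,"grip": -0.3},
    {"dx": 0,"dy": 0,"dz": 0,"ax": 0,"ay": 0,"az": 0,"grip": -0.3},
    {"dx": 0,"dy": 0,"dz": 0,"ax": 0,"ay": 0,"az": 0,"grip": -0.3},
    {"dx": 0,"dy": 0,"dz": 0,"ax": 0,"ay": 0,"az": 0,"grip": -0.3},
    {"dx": 0,"dy": 0,"dz": 0,"ax": 0,"ay": 0,"az": 0,"grip": -0.3}
  ]
}}

```text
t: 3.0
tool_pos: [0.5748, 0.002, 0.2433]
orientation: [-3.14, 0.0, -1.195]
force: [-3.3, 4.6, 6.5]
opening: 0.0446
```

Emit:
{"fn": "send_rows", "kwargs": {
  "steps": [
    {"dx": 0,"dy": 0,"dz": 0,"ax": 0,"ay": 0,"az": 3,"grip": -0.3},
    {"dx": 0,"dy": 0,"dz": 0,"ax": 0,"ay": 0,"az": 4,"grip": -0.3},
    {"dx": 0,"dy": 0,"dz": 0,"ax": 0,"ay": 0,"az": 5,"grip": -0.3},
    {"dx": 0,"dy": 0,"dz": 0,"ax": 0,"ay": 0,"az": 5,"grip": -0.3},
    {"dx": 0,"dy": 0,"dz": 0,"ax": 0,"ay": 0,"az": 5,"grip": -0.3},
    {"dx": 0,"dy": 0,"dz": 0,"ax": 0,"ay": 0,"az": 5,"grip": -0.3},
    {"dx": 0,"dy": 0,"dz": 0,"ax": 0,"ay": 0,"az": 5,"grip": -0.3},
    {"dx": 0,"dy": 0,"dz": 0,"ax": 0,"ay": 0,"az": 4,"grip": -0.3},
    {"dx": 0,"dy": 0,"dz": 0,"ax": 0,"ay": 0,"az": 2.2,"grip": -0.3},
    {"dx": 0,"dy": 0,"dz": 0,"ax": 0,"ay": 0,"az": 1,"grip": -0.3}
  ]
}}

```text
t: 4.0
tool_pos: [0.5739, 0.0029, 0.2433]
orientation: [-3.14, 0.002, -0.509]
force: [-8.2, 7.7, 8.5]
opening: 0.0449
```

Emit:
{"fn": "send_rows", "kwargs": {
  "steps": [
    {"dx": 0,"dy": 0,"dz": 0,"ax": 0,"ay": 0,"az": 0,"grip": -0.3},
    {"dx": 0,"dy": 0,"dz": 0,"ax": 0,"ay": 0,"az": 0,"grip": -0.3},
    {"dx": 0,"dy": 0,"dz": 0,"ax": 0,"ay": 0,"az": 0,"grip": 0.3},
    {"dx": 0,"dy": 0,"dz": 0,"ax": 0,"ay": 0,"az": 0,"grip": 0.5},
    {"dx": 0,"dy": 0,"dz": 0,"ax": 0,"ay": 0,"az": 0,"grip": 0.5},
    {"dx": 0,"dy": 0,"dz": 3,"ax": 0,"ay": 0,"az": 0,"grip": 0.5},
    {"dx": 0,"dy": 0,"dz": 5,"ax": 0,"ay": 0,"az": 0,"grip": 0.5},
    {"dx": 0,"dy": 0,"dz": 5,"ax": 0,"ay": 0,"az": 0,"grip": 0.5},
    {"dx": 0,"dy": 0,"dz": 3,"ax": 0,"ay": 0,"az": 0,"grip": 0.5},
    {"dx": 0,"dy": 0,"dz": 0,"ax": 0,"ay": 0,"az": 0,"grip": 0.5}
  ]
}}

```text
t: 5.0
tool_pos: [0.5754, 0.0011, 0.4062]
orientation: [-3.139, -0.009, -0.511]
force: [0.6, -0.3, 0.2]
opening: 0.0661
```

Run:
```python
from h import *
import pickle
st=arm.observe(); im=arm.read_camera("wrist"); cv2.imwrite("pics/w3.png",im[:,:,::-1])
pickle.dump(st,open("w3.pkl","wb")); print(st['t'],st['tool_pos'],st['orientation'],st['joint_pos'])
```

```text
5.0 [0.57540049 0.00110764 0.40622022] [-3.13907584 -0.00853855 -0.51110572] [-2.03650105e-01  3.72977914e-01  8.87576673e-01 -1.93976869e-04
  1.87213824e+00  3.07386471e-01]
```

View pics/w3.png

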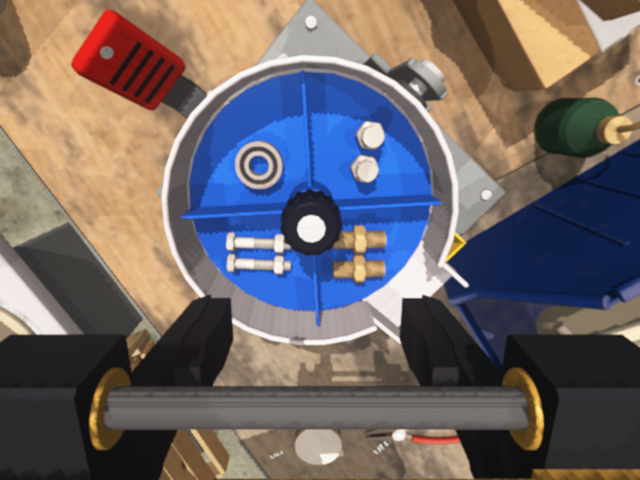

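Run:
```python
from h import *
import pickle
W=cam("wrist",pickle.load(open("w3.pkl","rb")))
C=np.array([.5748,.002,.185]);R=Ro.from_euler('z',.3264).as_matrix();L=lambda *q:C+R@np.array(q)
print("knob pred",proj(W,L(0,0,.0705)),"seen 312,229; spout tip pred",proj(W,L(.039,-.148,.019)))
for uv in[(437,202),(305,72),(186,216),(320,322)]:
    p=R.T@(onz(W,*uv,.202)-C); print(np.degrees(np.arctan2(p[1],p[0]))+90,np.hypot(*p[:2]))
g=L(0,.174*np.cos(.3036),.174*np.sin(.3036))
for s in(1,-1):
  for l in(.025,-.041):
    a=np.radians(35);P=g+R@(np.array([0,np.sin(a),np.cos(a)])*l+np.array([0,-np.cos(a),np.sin(a)])*.007+[s*.023,0,0]); print("handle",s,l,proj(W,P))
```

```text
knob pred [311.42095541 227.37562459] seen 312,229; spout tip pred [468.19757077 288.43273468]
45.44418120404195 0.10297799141976932
134.40084041380894 0.10516182896984465
224.78696293405247 0.10315957353686016
-43.93477662421785 0.10324703678342566
handle 1 0.025 [114.89164387  10.051635  ]
handle 1 -0.041 [192.29189462  66.03080793]
handle -1 0.025 [72.22182983 72.86002866]
handle -1 -0.041 [155.27436395 115.1113044 ]
```

Emit:
{"fn": "send_rows", "kwargs": {
  "steps": [
    {"dx": -1.4,"dy": 4.2,"dz": 0,"ax": 0,"ay": 0,"az": -8.4,"grip": 0.14},
    {"dx": -1.4,"dy": 4.2,"dz": 0,"ax": 0,"ay": 0,"az": -8.4,"grip": 0.14},
    {"dx": -1.4,"dy": 4.2,"dz": 0,"ax": 0,"ay": 0,"az": -8.4,"grip": 0.14},
    {"dx": -1.5,"dy": 4.3,"dz": 0,"ax": 0,"ay": 0,"az": -8.4,"grip": 0.14},
    {"dx": -1.5,"dy": 4.3,"dz": 0,"ax": 0,"ay": 0,"az": -8.4,"grip": 0.14},
    {"dx": 0,"dy": 0,"dz": -1.7,"ax": -6.63,"ay": -2.24,"az": 0,"grip": 0.14},
    {"dx": 0,"dy": 0,"dz": -1.7,"ax": -6.63,"ay": -2.24,"az": 0,"grip": 0.14},
    {"dx": 0,"dy": 0,"dz": -1.7,"ax": -6.63,"ay": -2.24,"az": 0,"grip": 0.14},
    {"dx": 0,"dy": 0,"dz": -1.7,"ax": -6.63,"ay": -2.24,"az": 0,"grip": 0.14},
    {"dx": 0,"dy": 0,"dz": -1.9,"ax": -6.63,"ay": -2.24,"az": 0,"grip": 0.14}
  ]
}}

```text
t: 6.05
tool_pos: [0.5043, 0.2089, 0.313]
orientation: [3.128, -0.616, -1.222]
force: [0.5, -0.1, -0.9]
opening: 0.0501
```

Emit:
{"fn": "send_rows", "kwargs": {
  "grip_force": 20,
  "steps": [
    {"dx": 0,"dy": 0,"dz": 0,"ax": 0,"ay": 0,"az": -1,"grip": 0.14},
    {"dx": 0.4,"dy": -1.1,"dz": -1.7,"ax": 0,"ay": 0,"az": 0,"grip": 0.14},
    {"dx": 0.4,"dy": -1.1,"dz": -1.7,"ax": 0,"ay": 0,"az": 0,"grip": 0.14},
    {"dx": 0.4,"dy": -1.1,"dz": -1.7,"ax": 0,"ay": 0,"az": 0,"grip": 0.14},
    {"dx": 0,"dy": 0,"dz": 0,"ax": 0,"ay": 0,"az": 0,"grip": 0.14},
    {"dx": 0,"dy": 0,"dz": 0,"ax": 0,"ay": 0,"az": 0,"grip": 0.14}
  ]
}}

```text
t: 6.65
tool_pos: [0.5169, 0.1756, 0.2645]
orientation: [3.13, -0.609, -1.244]
force: [-0.6, -0.6, 0.5]
opening: 0.0508
```

Run:
```python
from h import *
import pickle
st=arm.observe(); im=arm.read_camera("wrist"); W=cam("wrist",st)
g=np.array([.5215,.1592,.237]);R=Ro.from_euler('z',.3264).as_matrix();a=np.radians(35);hz=R@[0,np.sin(a),np.cos(a)];n=R@[0,-np.cos(a),np.sin(a)];x=R[:,0]
im=im[:,:,::-1].copy()
for s in(1,-1):
  for m in(1,-1):
    q=proj(W,g+hz*.025+n*.007*m+x*.023*s); print(q); cv2.circle(im,tuple(int(round(v)) for v in q),3,(0,255,0),1)
cv2.imwrite("pics/w4.png",im)
To=Ro.from_euler('xyz',st['orientation']).as_matrix(); Rd=np.column_stack([n,np.cross(-hz,n),-hz])
print(st['tool_pos'],"in handle frame x,n,hz:",[(st['tool_pos']-g)@v for v in(x,n,hz)],"rot err deg",np.degrees(Ro.from_matrix(Rd@To.T).as_rotvec()),st['joint_pos'])
```

```text
[331.54992288 278.85241963]
[291.86623885 278.88269209]
[330.33700037 388.20436478]
[294.19485419 388.21429529]
[0.51687784 0.17562015 0.26447318] in handle frame x,n,hz: [np.float64(0.0008867589472574744), np.float64(0.001803523484791493), np.float64(0.03227572344868356)] rot err deg [ 0.06884451 -0.53120702  0.33642868] [ 0.35628354  0.4314447   1.31388763 -0.61293304  1.45566124  1.69497942]
```

View pics/w4.png

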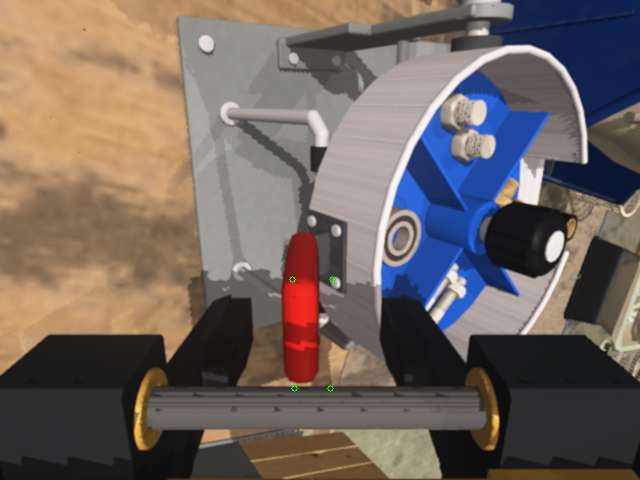

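Emit:
{"fn": "send_rows", "kwargs": {
  "grip_force": 20,
  "steps": [
    {"dx": -0.15,"dy": 0.45,"dz": -0.33,"ax": 0,"ay": 0,"az": 0,"grip": 0.14},
    {"dx": 0.21,"dy": -0.62,"dz": -0.93,"ax": 0,"ay": 0,"az": 0,"grip": 0.14},
    {"dx": 0.21,"dy": -0.62,"dz": -0.93,"ax": 0,"ay": 0,"az": 0,"grip": 0.14},
    {"dx": 0.21,"dy": -0.62,"dz": -0.93,"ax": 0,"ay": 0,"az": 0,"grip": 0.14},
    {"dx": 0,"dy": 0,"dz": 0,"ax": 0,"ay": 0,"az": 0,"grip": -0.3},
    {"dx": 0,"dy": 0,"dz": 0,"ax": 0,"ay": 0,"az": 0,"grip": -0.9},
    {"dx": 0,"dy": 0,"dz": 0,"ax": 0,"ay": 0,"az": 0,"grip": -0.9},
    {"dx": 0,"dy": 0,"dz": 0,"ax": 0,"ay": 0,"az": 0,"grip": -0.9},
    {"dx": 0,"dy": 0,"dz": 0,"ax": 0,"ay": 0,"az": 0,"grip": -0.9},
    {"dx": 0,"dy": 0,"dz": 0,"ax": 0,"ay": 0,"az": 0,"grip": -0.9}
  ]
}}

```text
t: 7.7
tool_pos: [0.5214, 0.162, 0.2326]
orientation: [3.13, -0.61, -1.242]
force: [0.1, 1.6, -0.3]
opening: 0.0138
```

```bash
cat > arc.py <<'E'
from h import *
import sys
def arc(p,degs):
    C=np.array([.5748,.002,.185]); x=np.array([np.cos(.3264),np.sin(.3264),0])
    for d in degs:
        r=Ro.from_rotvec(np.radians(d)*x); q=C+r.apply(p-C); s=(q-p)*100
        print('{"dx": %.2f, "dy": %.2f, "dz": %.2f, "ax": %.2f, "ay": %.2f, "az": 0, "grip": -0.9},'%(*s,d*x[0],d*x[1])); p=q
    print(p)
arc(arm.observe()['tool_pos'],eval(sys.argv[1]))
E
python3 arc.py "[2]+[3]*16+[2]"
```

```text
{"dx": 0.06, "dy": -0.17, "dz": 0.59, "ax": 1.89, "ay": 0.64, "az": 0, "grip": -0.9},
{"dx": 0.10, "dy": -0.29, "dz": 0.87, "ax": 2.84, "ay": 0.96, "az": 0, "grip": -0.9},
{"dx": 0.11, "dy": -0.33, "dz": 0.85, "ax": 2.84, "ay": 0.96, "az": 0, "grip": -0.9},
{"dx": 0.13, "dy": -0.37, "dz": 0.83, "ax": 2.84, "ay": 0.96, "az": 0, "grip": -0.9},
{"dx": 0.14, "dy": -0.41, "dz": 0.81, "ax": 2.84, "ay": 0.96, "az": 0, "grip": -0.9},
{"dx": 0.15, "dy": -0.45, "dz": 0.78, "ax": 2.84, "ay": 0.96, "az": 0, "grip": -0.9},
{"dx": 0.17, "dy": -0.49, "dz": 0.76, "ax": 2.84, "ay": 0.96, "az": 0, "grip": -0.9},
{"dx": 0.18, "dy": -0.53, "dz": 0.73, "ax": 2.84, "ay": 0.96, "az": 0, "grip": -0.9},
{"dx": 0.19, "dy": -0.56, "dz": 0.70, "ax": 2.84, "ay": 0.96, "az": 0, "grip": -0.9},
{"dx": 0.20, "dy": -0.60, "dz": 0.67, "ax": 2.84, "ay": 0.96, "az": 0, "grip": -0.9},
{"dx": 0.21, "dy": -0.63, "dz": 0.63, "ax": 2.84, "ay": 0.96, "az": 0, "grip": -0.9},
{"dx": 0.22, "dy": -0.66, "dz": 0.60, "ax": 2.84, "ay": 0.96, "az": 0, "grip": -0.9},
{"dx": 0.23, "dy": -0.69, "dz": 0.56, "ax": 2.84, "ay": 0.96, "az": 0, "grip": -0.9},
{"dx": 0.24, "dy": -0.71, "dz": 0.52, "ax": 2.84, "ay": 0.96, "az": 0, "grip": -0.9},
{"dx": 0.25, "dy": -0.74, "dz": 0.48, "ax": 2.84, "ay": 0.96, "az": 0, "grip": -0.9},
{"dx": 0.26, "dy": -0.76, "dz": 0.44, "ax": 2.84, "ay": 0.96, "az": 0, "grip": -0.9},
{"dx": 0.27, "dy": -0.78, "dz": 0.40, "ax": 2.84, "ay": 0.96, "az": 0, "grip": -0.9},
{"dx": 0.18, "dy": -0.53, "dz": 0.24, "ax": 1.89, "ay": 0.64, "az": 0, "grip": -0.9},
[0.55423091 0.06508039 0.34724954]
```

Emit:
{"fn": "send_rows", "kwargs": {
  "steps": [
    {"dx": 0.06,"dy": -0.17,"dz": 0.59,"ax": 1.89,"ay": 0.64,"az": 0,"grip": -0.9},
    {"dx": 0.1,"dy": -0.29,"dz": 0.87,"ax": 2.84,"ay": 0.96,"az": 0,"grip": -0.9},
    {"dx": 0.11,"dy": -0.33,"dz": 0.85,"ax": 2.84,"ay": 0.96,"az": 0,"grip": -0.9},
    {"dx": 0.13,"dy": -0.37,"dz": 0.83,"ax": 2.84,"ay": 0.96,"az": 0,"grip": -0.9},
    {"dx": 0.14,"dy": -0.41,"dz": 0.81,"ax": 2.84,"ay": 0.96,"az": 0,"grip": -0.9},
    {"dx": 0.15,"dy": -0.45,"dz": 0.78,"ax": 2.84,"ay": 0.96,"az": 0,"grip": -0.9},
    {"dx": 0.17,"dy": -0.49,"dz": 0.76,"ax": 2.84,"ay": 0.96,"az": 0,"grip": -0.9},
    {"dx": 0.18,"dy": -0.53,"dz": 0.73,"ax": 2.84,"ay": 0.96,"az": 0,"grip": -0.9},
    {"dx": 0.19,"dy": -0.56,"dz": 0.7,"ax": 2.84,"ay": 0.96,"az": 0,"grip": -0.9}
  ]
}}

```text
t: 8.6
tool_pos: [0.5338, 0.1261, 0.3019]
orientation: [3.132, -0.154, -1.242]
force: [3.5, 1.7, -4.9]
opening: 0.014
```

Emit:
{"fn": "send_rows", "kwargs": {
  "steps": [
    {"dx": 0.2,"dy": -0.6,"dz": 0.67,"ax": 2.84,"ay": 0.96,"az": 0,"grip": -0.9},
    {"dx": 0.21,"dy": -0.63,"dz": 0.63,"ax": 2.84,"ay": 0.96,"az": 0,"grip": -0.9},
    {"dx": 0.22,"dy": -0.66,"dz": 0.6,"ax": 2.84,"ay": 0.96,"az": 0,"grip": -0.9},
    {"dx": 0.23,"dy": -0.69,"dz": 0.56,"ax": 2.84,"ay": 0.96,"az": 0,"grip": -0.9},
    {"dx": 0.24,"dy": -0.71,"dz": 0.52,"ax": 2.84,"ay": 0.96,"az": 0,"grip": -0.9},
    {"dx": 0.25,"dy": -0.74,"dz": 0.48,"ax": 2.84,"ay": 0.96,"az": 0,"grip": -0.9},
    {"dx": 0.26,"dy": -0.76,"dz": 0.44,"ax": 2.84,"ay": 0.96,"az": 0,"grip": -0.9}
  ]
}}

```text
t: 9.3
tool_pos: [0.5504, 0.0783, 0.3409]
orientation: [3.134, 0.212, -1.241]
force: [6.5, 4.5, -2.8]
opening: 0.0137
```

Emit:
{"fn": "send_rows", "kwargs": {
  "steps": [
    {"dx": 0.27,"dy": -0.78,"dz": 0.4,"ax": 2.84,"ay": 0.96,"az": 0,"grip": -0.9},
    {"dx": 0.18,"dy": -0.53,"dz": 0.24,"ax": 1.89,"ay": 0.64,"az": 0,"grip": -0.9},
    {"dx": 0,"dy": 0,"dz": 0,"ax": 0,"ay": 0,"az": 0,"grip": -0.9},
    {"dx": 0,"dy": 0,"dz": 0,"ax": 0,"ay": 0,"az": 0,"grip": -0.9},
    {"dx": 0,"dy": 0,"dz": 0,"ax": 0,"ay": 0,"az": 0,"grip": -0.9},
    {"dx": 0,"dy": 0,"dz": 0,"ax": 0,"ay": 0,"az": 0,"grip": -0.9},
    {"dx": 0,"dy": 0,"dz": 0,"ax": 0,"ay": 0,"az": 0,"grip": -0.9},
    {"dx": 0,"dy": 0,"dz": 0,"ax": 0,"ay": 0,"az": 0,"grip": -0.9},
    {"dx": 0,"dy": 0,"dz": 0,"ax": 0,"ay": 0,"az": 0,"grip": -0.9},
    {"dx": 0,"dy": 0,"dz": 0,"ax": 0,"ay": 0,"az": 0,"grip": -0.9}
  ]
}}

```text
t: 10.3
tool_pos: [0.5544, 0.0663, 0.3468]
orientation: [3.133, 0.299, -1.24]
force: [2.3, 9.5, -2.5]
opening: 0.0137
```

Run:
```python
from h import *
a=arm.read_camera("top")[145:290,225:405,::-1]; b=arm.read_camera("wrist")[:,:,::-1]
a=cv2.resize(a,(400,322),interpolation=cv2.INTER_CUBIC); b=cv2.resize(b,(400,300))
o=np.zeros((322,800,3),np.uint8); o[:,:400]=a; o[:300,400:]=b; cv2.imwrite("pics/m5.png",o)
```

```text
(no output)
```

View pics/m5.png

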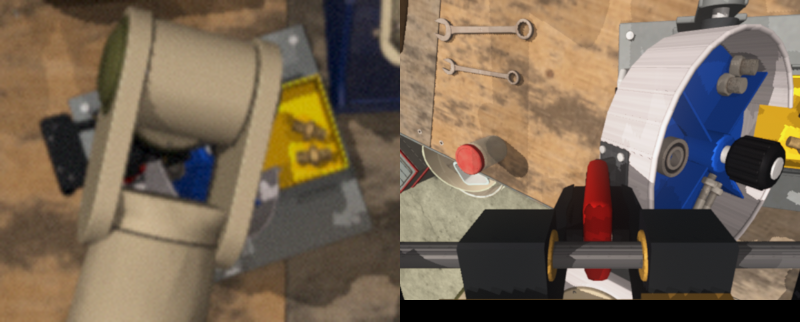

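Both nipples lie in the tray, at about (303,128) and (315,155) in the left half. The plugs, bearing and bolts are still in the drum. Next I retrace the arc back down.

Emit:
{"fn": "send_rows", "kwargs": {
  "steps": [
    {"dx": -0.18,"dy": 0.53,"dz": -0.24,"ax": -1.89,"ay": -0.64,"az": 0,"grip": -0.9},
    {"dx": -0.27,"dy": 0.78,"dz": -0.4,"ax": -2.84,"ay": -0.96,"az": 0,"grip": -0.9},
    {"dx": -0.26,"dy": 0.76,"dz": -0.44,"ax": -2.84,"ay": -0.96,"az": 0,"grip": -0.9},
    {"dx": -0.25,"dy": 0.74,"dz": -0.48,"ax": -2.84,"ay": -0.96,"az": 0,"grip": -0.9},
    {"dx": -0.24,"dy": 0.71,"dz": -0.52,"ax": -2.84,"ay": -0.96,"az": 0,"grip": -0.9},
    {"dx": -0.23,"dy": 0.69,"dz": -0.56,"ax": -2.84,"ay": -0.96,"az": 0,"grip": -0.9},
    {"dx": -0.22,"dy": 0.66,"dz": -0.6,"ax": -2.84,"ay": -0.96,"az": 0,"grip": -0.9},
    {"dx": -0.21,"dy": 0.63,"dz": -0.63,"ax": -2.84,"ay": -0.96,"az": 0,"grip": -0.9},
    {"dx": -0.2,"dy": 0.6,"dz": -0.67,"ax": -2.84,"ay": -0.96,"az": 0,"grip": -0.9}
  ]
}}

```text
t: 11.3
tool_pos: [0.5335, 0.1265, 0.3016]
orientation: [3.132, -0.159, -1.242]
force: [1.3, 0.2, -2.7]
opening: 0.0139
```

Emit:
{"fn": "send_rows", "kwargs": {
  "steps": [
    {"dx": -0.19,"dy": 0.56,"dz": -0.7,"ax": -2.84,"ay": -0.96,"az": 0,"grip": -0.9},
    {"dx": -0.18,"dy": 0.53,"dz": -0.73,"ax": -2.84,"ay": -0.96,"az": 0,"grip": -0.9},
    {"dx": -0.17,"dy": 0.49,"dz": -0.76,"ax": -2.84,"ay": -0.96,"az": 0,"grip": -0.9},
    {"dx": -0.15,"dy": 0.45,"dz": -0.78,"ax": -2.84,"ay": -0.96,"az": 0,"grip": -0.9},
    {"dx": -0.14,"dy": 0.41,"dz": -0.81,"ax": -2.84,"ay": -0.96,"az": 0,"grip": -0.9},
    {"dx": -0.13,"dy": 0.37,"dz": -0.83,"ax": -2.84,"ay": -0.96,"az": 0,"grip": -0.9},
    {"dx": -0.11,"dy": 0.33,"dz": -0.85,"ax": -2.84,"ay": -0.96,"az": 0,"grip": -0.9},
    {"dx": -0.1,"dy": 0.29,"dz": -0.87,"ax": -2.84,"ay": -0.96,"az": 0,"grip": -0.9},
    {"dx": -0.06,"dy": 0.17,"dz": -0.59,"ax": -1.89,"ay": -0.64,"az": 0,"grip": -0.9},
    {"dx": 0,"dy": 0,"dz": 0,"ax": 0,"ay": 0,"az": 0,"grip": -0.9}
  ]
}}

```text
t: 12.3
tool_pos: [0.5211, 0.1623, 0.2318]
orientation: [3.128, -0.612, -1.239]
force: [1.0, -0.6, -2.6]
opening: 0.0138
```

Emit:
{"fn": "send_rows", "kwargs": {
  "steps": [
    {"dx": 0,"dy": 0,"dz": -0.1,"ax": 0,"ay": 0,"az": 0,"grip": -0.9},
    {"dx": 0,"dy": 0,"dz": 0,"ax": 0,"ay": 0,"az": 0,"grip": -0.3},
    {"dx": 0,"dy": 0,"dz": 0,"ax": 0,"ay": 0,"az": 0,"grip": 0},
    {"dx": 0,"dy": 0,"dz": 0,"ax": 0,"ay": 0,"az": 0,"grip": 0},
    {"dx": -0.3,"dy": 0.9,"dz": 1.4,"ax": 0,"ay": 0,"az": 0,"grip": 0},
    {"dx": -0.55,"dy": 1.6,"dz": 2.5,"ax": 0,"ay": 0,"az": 0,"grip": 0},
    {"dx": -0.55,"dy": 1.6,"dz": 2.5,"ax": 0,"ay": 0,"az": 0,"grip": 0},
    {"dx": -0.7,"dy": 2.1,"dz": 3.3,"ax": 0,"ay": 0,"az": 0,"grip": 0},
    {"dx": -0.7,"dy": 2.1,"dz": 3.3,"ax": 0,"ay": 0,"az": 0,"grip": 0},
    {"dx": 0,"dy": 0,"dz": 0,"ax": 0,"ay": 0,"az": 0,"grip": 0}
  ]
}}

```text
t: 13.3
tool_pos: [0.4934, 0.2467, 0.3659]
orientation: [3.14, -0.609, -1.246]
force: [0.5, -0.1, -0.4]
opening: 0.0439
```

Run:
```python
from h import *
a=arm.read_camera("top")[145:290,225:405,::-1]; b=arm.read_camera("scene")[150:350,200:460,::-1]
a=cv2.resize(a,(400,322),interpolation=cv2.INTER_CUBIC); b=cv2.resize(b,(400,308),interpolation=cv2.INTER_CUBIC); w=arm.read_camera("wrist")[:,:,::-1]
o=np.zeros((600,800,3),np.uint8); o[:322,:400]=a; o[:308,400:]=b; o[322:,:370]=cv2.resize(w,(370,278)); 
o[322:,400:]=cv2.resize(arm.read_camera("top")[80:330,130:530,::-1],(400,278)); cv2.imwrite("pics/m6.png",o)
```

```text
(no output)
```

View pics/m6.png

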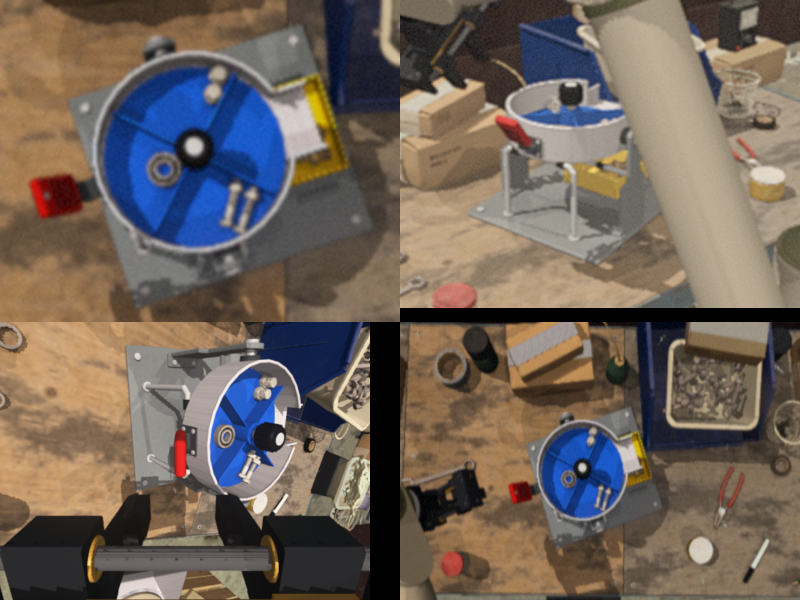

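The nipple bay is empty and faces the spout. The bearing, both plugs and both bolts are in the drum, and the handle is at its rest position (55,196). The gripper is clear of everything and the tray stands under the spout. I'm handing it in.

```bash
python3 -c "
from station import arm
print(arm.hand_in(), arm.observe()['t'])"
```

```text
the job is handed in; nothing more can be done
the job is handed in; nothing more can be done
```

I finished the job and handed it in at about 13.5 s; the hand-in gave no verdict.

- **Turning:** I turned the drum by about 39° with the knob. The wrist picture then put it at about 45°, give or take a degree, with the nipple bay facing the spout.
- **Tipping:** I swung the carousel by the red handle through 52° to its front stop. A picture at full tilt showed both nipples in the yellow tray.
- **Lowering:** I followed the same arc back down to within about 1 mm of the starting handle position, then let go and backed off. The tool force read close to zero.

**Last checks:** The final pictures show the carousel level, and the plugs, bearing and bolts still in the drum. The tray is under the spout, and the tin, jar and pliers look undisturbed. The spout now covers most of the tray, so I confirmed the nipples in it only in the full-tilt picture.

**What went wrong or disagreed:**
- The first two move calls were refused because I had left out some fields. Nothing moved.
- The wrist camera put the handle about 4 mm from my fitted position, so I corrected for that before gripping.

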